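# Lock the tube rotator's shaft with its pin

## Task

Lock the shaft of the small tube rotator with the yellow-headed lock pin: take the pin from its blue stand and stand it in the brass guide bush on top of the bearing block, where it rests on the shaft; then gently turn the shaft with the red-knobbed crank, away from the side it leans to, until you feel the pin drop into the hidden cross-hole and catch, without forcing the crank against the caught pin. Then push the pin straight down until its head is fully home on the brass bush and let go; leave the two vials and the red-capped bottle standing where they are.

Things in the scene. Friction and masses are not known exactly. Their poses are not given: they have to be found in the camera images.
- lock_pin: Lock pin, loose, about 120 g: round steel shank 8 mm wide, 59 mm long, tip chamfered 1 mm; round ribbed yellow head 18 mm wide, 26 mm tall (85 mm in all). Origin at the centre of the tip; z runs from tip to head (head from z = 59 to 85 mm). At the start it stands upright in the blue stand, 34 mm of the shank in the hole.
- pin_stand: Fixed blue block 54 x 54 x 40 mm with one upright hole 10 mm wide and 34 mm deep in the centre of its top. Origin at the centre of its underside; z up.
- rotator: Fixed tube rotator: grey foot 84 (x) x 74 (y) x 12 mm, closed white bearing block 50 x 46 mm, 77 mm high, brass guide bush on top. A steel shaft, 28 mm wide inside the block, runs along this body's y axis, 46 mm up; on its -y end a white disc 80 mm wide, on its +y end the crank. Origin at the centre of the underside; z up.
- bush_mouth (a point): Centre of the brass bush's upper rim, 81 mm above the rotator's underside; axes as the rotator's. The mouth is a funnel 14 mm wide, 4 mm deep, narrowing to an upright guide hole 9 mm wide, 16 mm long. A pin stood in the bush rests on the shaft, its tip 21 mm below the rim. The pin is home when its head sits on the rim, tip 59 mm below it.
- shaft_top (a point): Top of the shaft under the bush, 60 mm above the rotator's underside. The shaft has one straight cross-hole, 9.4 mm square. When it comes under the pin (within about 1 mm), the pin drops 7 mm by its own weight and catches. Below that a stiff plug in the hole resists the push with about 6 N all the way, up to 20 N where the pin has to centre the shaft. The shank is oiled.
- crank: Crank. Origin on the shaft's axis under the bush, y along the shaft; its rod (10 mm thick) stands out along its z, 66 mm to +y. It turns about y, leans 0.45 to 0.65 rad to the rotator's -x at the start, stops at 0.95 rad either side, needs 1.5 N at the knob, stays where left. Over about 8 N at the knob forces it once the pin has caught (60 N between pin and shaft).
- knob (a point): Centre of the red ball, 22 mm wide, at the end of the crank rod, 62 mm from the shaft's axis. The cross-hole's angle to the crank is unknown and different each time: the hole comes under the bush somewhere between 0.1 rad of crank lean to the rotator's -x and 0.55 rad to +x.
- amber_vial: Amber vial with black cap, 27 mm wide, 57 mm tall, standing; bystander. Origin at the centre of its underside.
- dye_bottle: White bottle with red cap, 35 mm wide, 73 mm tall, standing; bystander. Origin at the centre of its underside.
- white_vial: Small white vial, 22 mm wide, 51 mm tall, standing; bystander. Origin at the centre of its underside.

How it is judged (in metres and radians):
On the way, in this order (a step that is already met when the one before it is completed fails the run):
1. the pin stands in the guide bush, resting on the shaft (z of lock_pin in the frame of bush_mouth between -0.0235 and -0.0175 m and horizontal distance between lock_pin and bush_mouth below 0.004 m and angle between lock_pin's own z axis and vertical below 0.15 rad), for 0.2 s.
2. the shaft has been turned until the pin has dropped at least 3.5 mm into its cross-hole (z of lock_pin in the frame of bush_mouth below -0.0245 m and horizontal distance between lock_pin and bush_mouth below 0.004 m and angle between lock_pin's own z axis and vertical below 0.15 rad), for 0.2 s.
At the end, for the whole second after the job is handed in: The pin is through bush and shaft with its head home on the brass rim (gap under 2.5 mm), upright within 0.06 rad, within 4 mm of the bush's axis, at rest; the two vials and the red-capped bottle stand upright (z of lock_pin in the frame of bush_mouth between -0.063 and -0.0565 m and horizontal distance between lock_pin and bush_mouth below 0.004 m and angle between lock_pin's own z axis and vertical below 0.06 rad and linear speed of lock_pin below 0.02 m/s and angle between each of amber_vial, dye_bottle, white_vial's own z axis and vertical below 0.3 rad); the robot touches nothing.
It fails at once if the crank is forced against the caught pin, or the pin is rammed down on the shaft (over 60 N between pin and shaft) (contact force between lock_pin and crank above 60 N).
It fails at once if a vial or the red-capped bottle is moved by more than 25 mm (distance of any of amber_vial, dye_bottle, white_vial from where it was at the start of the episode above 0.025 m).
It also fails if it takes over 72 s, if anything falls off the work surface, if the arm or the gripper's body presses on something with over 40 N, if the wrist force passes 120 N, or if a joint passes its speed limit or range.

## Robot

A 6-joint arm with a two-finger parallel gripper is mounted at the origin on a cart in front of the work surface, level with it; the furniture and walls round the work are solid. World frame = base frame: x ahead of the robot, y to its left, z up, the work surface at z = 0. Lengths are in m, angles in degrees, forces in N, time in s.
With the tool pointing down it reaches from about 0.275 to 0.825 m from the base axis. Payload 5.2 kg.
Tool frame: the origin (TCP) lies at the centre of the arm's flange, where the gripper is bolted on; the fingertips stand 186 mm ahead of it and the grasp point (between the pads) lies 167 mm ahead of it (grip_depth is the z of the grasp point in the tool frame, in m); z points along the fingers, y is the line along which they close (so a half turn about z gives the same grasp; the last joint's range is limited). The gripper opens to 93 mm and grips with 3 to 60 N. Pads are 15 mm wide; open, the fingers measure 128 mm over their backs; the gripper's body (75 mm by 188 mm) begins 65 mm behind the grasp point.
Start: joints at [-75.848, 14.817, 87.949, -0, 77.235, -11.62], TCP at [0.239, -0.495, 0.405] pointing down, gripper open.
Joint ranges: [-179.93, 179.93], [-52.35, 119.4], [10.71, 147.94], [-69.91, 249.91], [12.55, 155.21], [-178.61, 178.61]. Speed limits (degrees/s): [147.25, 147.25, 180, 180, 180, 180].

## Interface

Orientations are given as [roll, pitch, yaw] about the fixed x, y, z axes, in that order (R = Rz(yaw) Ry(pitch) Rx(roll)).
In Python, from cell import sense, read_camera, camera_info, sign_off, search_frame, cut_out, grip_depth gives the robot as it stands.
- The arm moves only by the tool drive_tool, never from a script. Its argument "deltas" is one flat list of numbers, 4 for each row, row after row: the shift along the tool's x, y, z as a fraction of full scale, then the turn about the tool's z as a fraction of full scale. A call has 1 to 8 rows; each row is the pose to reach, as a shift and turn from the pose commanded when the call began, along the tool's axes at that moment; what a row does not reach only later rows make up. Full scale, the value 1, is 25 cm for a shift and 60 degrees for a turn. A row lasts 1/10 s, in which the tool goes at most 50 mm and 8.59 degrees, less where a joint would pass 70% of its speed; a pose out of reach is approached as far as the arm can. A call with a number of a shift or a turn outside -1 to 1 is refused whole. A call with a gripper value outside its range is refused whole. "grip" is the opening in per cent of the stroke, from 0 (shut) to 100 (fully open), set as the call begins (left out, the last holds). The fingers move at their own pace and stop on an object; "grip_force" is the grip in N (left out, the last holds). Time passes only in rows, so rows that repeat a pose let the fingers close. It gives the time, the measured TCP pose, the force, the opening and the grip force at its end, in the units of the state.
- sense(): the state, without advancing time (a new reading comes with each control period).
- read_camera(name): name is "scene" or "top" or "wrist"; returns (picture, depth): 384x512x3 uint8, blue, green, red; 384x512 float32, m along the optical axis (not along the pixel's ray), 0 where there is no reading.
- camera_info(name): a dict with "mtx" (3x3 intrinsics, pixels), "cam_to_world" (4x4, takes a point from camera to world coordinates); the wrist camera has in their place "T_tool_cam" (4x4, takes a point from camera to tool coordinates, whose origin is the TCP and whose axes are the flange's). Camera axes: x right, y down, z forward; pixel columns grow to the right and rows downward; lengths in m; the calibration is good to about 2 mm. A picture is of the moment at which its call begins: read the wrist's pose just before it. camera_info takes no time and is no camera call.
- sign_off(): hands the job in; it is judged then, once.
Trained networks look in the newest picture that a camera, given by its name, has taken for a name from the list of things; names that differ only in an ending like _2 or _b are one class to them, and where a whole thing is asked for, a point or a joint stands for the part that bears it (a point fixed in the world has none). Each returns a list of dicts, best first, with "confidence" (0 to 1); they miss things now and then, are a little off and sometimes report something else, mostly with a low value. They report only what shows in the picture. A call takes as long as a camera call.
- search_frame(thing, camera): "extent" ([left, top, right, bottom] as shares, 0 to 1, of the picture: columns of its width, rows of its height, round what is visible of it).
- cut_out(thing, camera): "mask" (384x512 bool, what is visible of it) and "extent" ([left, top, right, bottom] as shares, 0 to 1, of the picture: columns of its width, rows of its height, round what is visible of it).
The state is a dict: "time": time; "joint_pos": joint angles; "joint_velocities": joint speeds; "joint_efforts": joint torques, N m; "ee_pos": TCP position; "ee_rot": TCP orientation; "contact_force": force on the tool from outside, world axes, zero at the start; "wrist_torque": the same for the moment, N m; "finger_gap": opening from 0.0 (shut) to 1.0 (fully open); "grip_force": force on a finger pad.
Only numpy, scipy, OpenCV 4.12 (cv2) and the standard library are available. Lean on these libraries where they do the work, as an engineer would, in place of code of your own. Each camera call takes 0.05 s, during which the arm holds its last target. There are 200 camera calls.

## Working session

There is one attempt and no reset: what is moved stays moved. The work goes in short steps, Python scripts to look and compute and a tool call to move; the robot and the scene stay as the last step left them, time stands still between calls to the robot, and variables do not carry over. Pictures are saved under pics/ and viewed, at most 10 in all, crops included, and the job is handed in when it is done.

Besides the shell and the picture viewer there is one more tool, called by a JSON object that holds its "api" and its "payload", one argument or row to a line. drive_tool: Moves the arm, as the interface text tells. Shift numbers are shares of 25 cm and turn numbers shares of 60 degrees, none past 1 either way. Its arguments: {"type":"object","properties":{"deltas":{"type":"array"},"grip":{"type":"number"},"grip_force":{"type":"number"}},"required":["deltas"]}

```bash
ls; mkdir -p pics; cat > h.py <<'E'
import numpy as np, cv2
from cell import *
def cloud(name,d):
    i=camera_info(name);K=np.array(i['mtx']);v,u=np.nonzero(d>0);z=d[v,u]
    P=np.linalg.inv(K)@np.vstack([u,v,np.ones_like(u)])*z
    if 'cam_to_world' in i: T=np.array(i['cam_to_world'])
    else:
        from scipy.spatial.transform import Rotation as R
        s=sense();W=np.eye(4);W[:3,:3]=R.from_euler('xyz',s['ee_rot'],degrees=True).as_matrix();W[:3,3]=s['ee_pos'];T=W@np.array(i['T_tool_cam'])
    Q=T[:3,:3]@P+T[:3,3:]
    out=np.full(d.shape+(3,),np.nan);out[v,u]=Q.T;return out
E
python3 - <<'E'
from h import *
s=sense();print(s['ee_pos'],s['ee_rot'],s['time'],grip_depth)
for c in ['scene','top']:
    im,d=read_camera(c);cv2.imwrite(f'pics/{c}0.png',im);C=cloud(c,d)
    np.save(c+'.npy',C)
    for t in ['lock_pin','pin_stand','rotator','crank','knob','amber_vial','dye_bottle','white_vial']:
        for r in cut_out(t,c)[:2]:
            p=C[r['mask']];p=p[~np.isnan(p[:,0])]
            if len(p): print(c,t,round(r['confidence'],2),(np.array(r['extent'])*[512,384,512,384]).astype(int),np.percentile(p,[3,50,97],axis=0).round(3).tolist())
print(sense()['time'])
E
```

```text
pics
[ 0.23908931 -0.49507118  0.40394473] [-1.79899038e+02 -1.95283176e-02  2.57711678e+01] 0.0 0.1673
scene lock_pin 0.53 [208 217 225 247] [[0.477, 0.382, 0.04], [0.482, 0.392, 0.077], [0.493, 0.399, 0.092]]
scene pin_stand 0.8 [201 235 239 275] [[0.455, 0.368, 0.002], [0.467, 0.397, 0.036], [0.511, 0.422, 0.041]]
scene rotator 0.84 [325 158 372 208] [[0.495, 0.003, 0.005], [0.53, 0.056, 0.049], [0.571, 0.113, 0.098]]
scene rotator 0.19 [203 235 242 276] [[0.455, 0.368, 0.002], [0.466, 0.398, 0.035], [0.512, 0.422, 0.041]]
scene crank 0.89 [321 159 373 195] [[0.491, 0.0, 0.025], [0.53, 0.084, 0.06], [0.566, 0.115, 0.104]]
scene crank 0.27 [287 155 295 178] [[0.69, 0.082, 0.004], [0.697, 0.091, 0.03], [0.706, 0.099, 0.057]]
scene knob 0.66 [323 157 369 195] [[0.491, -0.001, 0.018], [0.531, 0.071, 0.059], [0.573, 0.115, 0.104]]
scene amber_vial 0.56 [289 150 297 178] [[0.691, 0.079, 0.006], [0.698, 0.091, 0.031], [0.713, 0.099, 0.057]]
scene dye_bottle 0.56 [233 163 248 195] [[0.686, 0.221, 0.005], [0.692, 0.237, 0.039], [0.708, 0.248, 0.073]]
scene white_vial 0.63 [196 187 213 213] [[0.662, 0.329, 0.004], [0.667, 0.34, 0.027], [0.676, 0.347, 0.051]]
top pin_stand 0.77 [174 229 201 257] [[0.46, 0.36, 0.012], [0.485, 0.385, 0.04], [0.514, 0.417, 0.044]]
top rotator 0.62 [304 197 355 243] [[0.502, 0.002, 0.009], [0.544, 0.048, 0.06], [0.589, 0.105, 0.102]]
top crank 0.94 [303 196 357 244] [[0.495, -0.016, 0.0], [0.539, 0.039, 0.062], [0.588, 0.11, 0.106]]
top amber_vial 0.51 [309 148 317 161] [[0.691, 0.074, 0.008], [0.7, 0.086, 0.049], [0.713, 0.096, 0.06]]
top dye_bottle 0.51 [244 148 261 165] [[0.686, 0.215, 0.01], [0.696, 0.229, 0.052], [0.712, 0.246, 0.076]]
top white_vial 0.45 [206 165 215 171] [[0.663, 0.325, 0.006], [0.67, 0.334, 0.048], [0.681, 0.344, 0.055]]
0.9
```

```bash
python3 - <<'E'
import cv2,numpy as np
a=cv2.imread('pics/scene0.png');b=cv2.imread('pics/top0.png')
x=cv2.resize(a[140:290,180:390],(560,400));y=cv2.resize(b[140:270,160:370],(560,346))
cv2.imwrite('pics/c.png',cv2.resize(np.vstack([x,y]),(450,600)))
z=cv2.resize(b[185:260,290:370],(640,600),interpolation=cv2.INTER_CUBIC);cv2.imwrite('pics/d.png',z)
E
```

```text
(no output)
```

View pics/c.png

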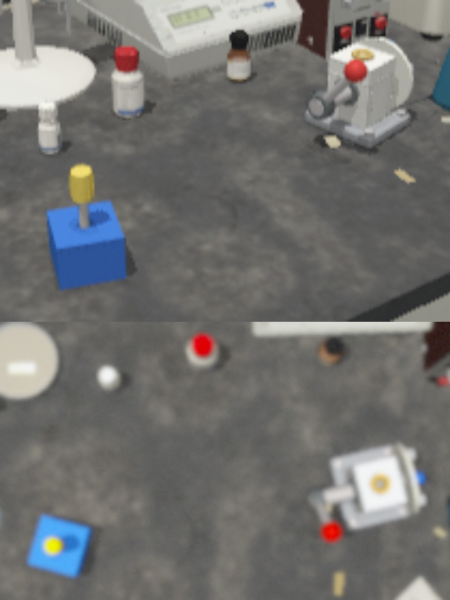

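View pics/d.png

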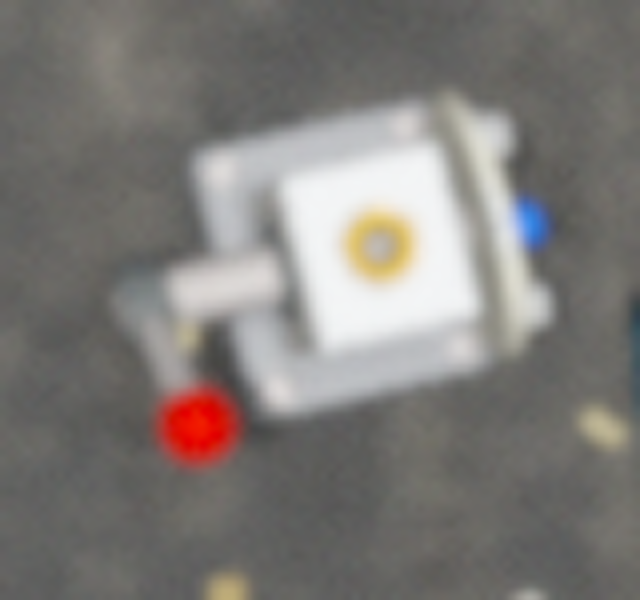

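The top picture shows the bush at about (337,216), the knob at (315,238) and the rotator's +y axis pointing left and slightly down (yaw about 12°). The yellow pin is in the blue stand on the left, and the vials are far from the work.

```bash
cat >> h.py <<'E'
def go(x,y,z,yaw=None):
    "deltas from present pose to TCP world x,y,z,yaw (numbers in tool units)"
    from scipy.spatial.transform import Rotation as R
    s=sense();M=R.from_euler('xyz',s['ee_rot'],degrees=True).as_matrix()
    d=M.T@(np.array([x,y,z])-s['ee_pos'])/.25
    t=0 if yaw is None else -(((yaw-s['ee_rot'][2]+180)%360)-180)/60
    print('from',s['ee_pos'].round(4),s['ee_rot'].round(2),'deltas',d.round(4),'turn',round(t,4),'F',np.round(s['contact_force'],1))
def ray(c,u,v,z):
    "world point at height z on pixel ray of fixed camera"
    i=camera_info(c);T=np.array(i['cam_to_world']);r=T[:3,:3]@np.linalg.inv(np.array(i['mtx']))@[u,v,1];o=T[:3,3]
    return o+r*(z-o[2])/r[2]
def blob(im,lo,hi,box):
    h=cv2.cvtColor(im,cv2.COLOR_BGR2HSV);m=cv2.inRange(h,lo,hi);k=np.zeros_like(m);a,b,c,d=box;k[b:d,a:c]=1;m=m*k
    v,u=np.nonzero(m);return u.mean(),v.mean(),len(u),(u.min(),v.min(),u.max(),v.max())
E
python3 - <<'E'
from h import *
im=cv2.imread('pics/top0.png')
y=blob(im,(22,100,100),(35,255,255),(160,220,210,262));print('pin',y,ray('top',y[0],y[1],.091))
r=blob(im,(0,180,120),(8,255,255),(295,225,330,250));print('knob',r,ray('top',r[0],r[1],.1))
b=blob(im,(12,80,80),(30,255,255),(325,205,350,228));print('bush',b,ray('top',b[0],b[1],.081))
w=blob(im,(0,0,225),(180,40,255),(322,200,356,232));print('block',w,ray('top',w[0],w[1],.077))
print('depth knob/bush',np.load('top.npy')[238,315],np.load('top.npy')[216,337])
p=blob(im,(100,100,80),(125,255,255),(160,220,210,262));print('stand',p,ray('top',p[0],p[1],.04))
E
```

```text
pin (np.float64(184.86111111111111), np.float64(244.38888888888889), 36, (np.int64(182), np.int64(242), np.int64(188), np.int64(247))) [0.48683066 0.38626776 0.091     ]
knob (np.float64(314.36842105263156), np.float64(237.7719298245614), 57, (np.int64(310), np.int64(234), np.int64(318), np.int64(241))) [0.49979245 0.09576383 0.1       ]
bush (np.float64(337.1), np.float64(215.275), 40, (np.int64(333), np.int64(212), np.int64(341), np.int64(219))) [0.55090813 0.04024303 0.081     ]
block (np.float64(337.1666666666667), np.float64(215.3450292397661), 342, (np.int64(326), np.int64(204), np.int64(353), np.int64(227))) [0.55097835 0.03938337 0.077     ]
depth knob/bush [0.49918283 0.09542364 0.10810367] [0.5502273  0.03744798 0.06371689]
stand (np.float64(188.0353982300885), np.float64(244.43008849557523), 565, (np.int64(173), np.int64(230), np.int64(202), np.int64(259))) [0.48669731 0.38572515 0.04      ]
```

{"api": "drive_tool", "payload": {
  "deltas": [0.16,-0.18,0,0,0.32,-0.36,0,0,0.48,-0.54,0,0,0.64,-0.72,0,0,0.8,-0.9,0,0,0.8,-0.9,0,0,0.8,-0.9,0,0],
  "grip": 60
}}

```text
time: 1.6
ee_pos: [0.3218, -0.2007, 0.4049]
ee_rot: [-179.9, -0.1, 26.1]
contact_force: [-0.4, -0.6, -0.3]
finger_gap: 0.601
grip_force: 0.0
```

{"api": "drive_tool", "payload": {
  "deltas": [0.16,-0.18,0,0,0.32,-0.36,0,0,0.48,-0.54,0,0,0.64,-0.72,0,0,0.8,-0.9,0,0,0.8,-0.9,0,0,0.8,-0.9,0,0]
}}

```text
time: 2.3
ee_pos: [0.4044, 0.0885, 0.4049]
ee_rot: [-179.9, -0.1, 26.2]
contact_force: [-0.4, 0.1, -0.1]
finger_gap: 0.601
grip_force: 0.0
```

```bash
python3 -c "
from h import *
go(.487,.386,.36,12.5);print(sense()['time'],np.array(camera_info('wrist')['T_tool_cam']).round(3),camera_info('wrist')['mtx'])"
```

```text
from [0.4044 0.0885 0.4049] [-1.7993e+02 -1.1000e-01  2.6230e+01] deltas [ 0.8219 -0.9215  0.1825] turn 0.2288 F [-0.4  0.1 -0.1]
2.3 [[-0.001 -0.959 -0.285  0.08 ]
 [ 1.    -0.    -0.001 -0.001]
 [ 0.    -0.285  0.959  0.02 ]
 [ 0.     0.     0.     1.   ]] [[285.41136084   0.         258.02059546]
 [  0.         285.41136084 189.6341939 ]
 [  0.           0.           1.        ]]
```

{"api": "drive_tool", "payload": {
  "deltas": [0.16,-0.18,0.03,0.1,0.33,-0.37,0.06,0.2,0.49,-0.55,0.09,0.229,0.66,-0.74,0.12,0.229,0.822,-0.9215,0.18,0.229,0.822,-0.9215,0.18,0.229,0.822,-0.9215,0.18,0.229,0.822,-0.9215,0.18,0.229]
}}

```text
time: 3.1
ee_pos: [0.4895, 0.3808, 0.3583]
ee_rot: [179.9, 0.1, 12.1]
contact_force: [-0.3, -0.3, -0.1]
finger_gap: 0.602
grip_force: 0.0
```

```bash
python3 - <<'E'
from h import *
im,d=read_camera('wrist');cv2.imwrite('pics/w1.png',im);C=cloud('wrist',d)
h=cv2.cvtColor(im,cv2.COLOR_BGR2HSV)
for n,lo,hi,zr in [('head',(22,100,100),(35,255,255),(.084,.1)),('stand',(100,100,60),(125,255,255),(.034,.046))]:
    m=cv2.inRange(h,lo,hi)>0;p=C[m];p=p[(p[:,2]>zr[0])&(p[:,2]<zr[1])];print(n,len(p),p.min(0),p.max(0),np.median(p,0),C[m][:,2].max() if m.any() else 0)
    if len(p)>5: print(cv2.minAreaRect((p[:,:2]*1000).astype(np.float32)))
go(.487,.386,.245,12.5)
E
```

```text
head 288 [0.47990167 0.38117858 0.08408014] [0.49695374 0.39772789 0.09323442] [0.48936638 0.38946275 0.09126386] nan
((488.54864501953125, 389.1251525878906), (16.62966537475586, 16.580026626586914), 18.442584991455078)
stand 2024 [0.45455125 0.35610889 0.0340408 ] [0.52102536 0.42181402 0.0431134 ] [0.49392282 0.3904972  0.04038726] nan
((487.8462829589844, 389.06280517578125), (54.136390686035156, 54.21461486816406), 73.96369171142578)
from [0.4892 0.3797 0.359 ] [1.7992e+02 9.0000e-02 1.2040e+01] deltas [-0.0026 -0.0272  0.4559] turn -0.0076 F [-1.  -0.4 -0. ]
```

View pics/w1.png

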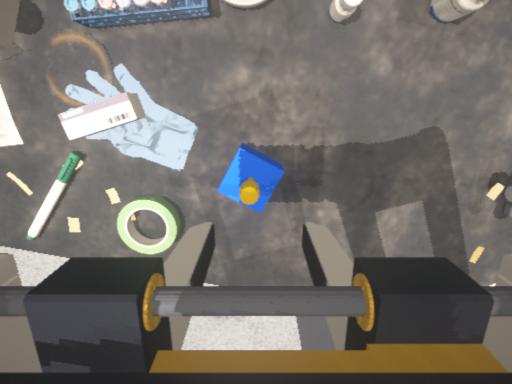

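{"api": "drive_tool", "payload": {
  "deltas": [-0.002,-0.018,0.0,-0.007,-0.002,-0.034,0.1,-0.007,-0.002,-0.034,0.2,-0.007,-0.002,-0.034,0.3,-0.007,-0.002,-0.034,0.4,-0.007,-0.002,-0.034,0.456,-0.007,-0.002,-0.034,0.456,-0.007,-0.002,-0.034,0.456,-0.007]
}}

```text
time: 3.95
ee_pos: [0.4869, 0.3884, 0.2469]
ee_rot: [-180.0, -0.1, 12.4]
contact_force: [1.3, 0.0, 0.7]
finger_gap: 0.599
grip_force: 0.0
```

{"api": "drive_tool", "payload": {
  "deltas": [0,0,0,0,0,0,0,0,0,0,0,0,0,0,0,0,0,0,0,0,0,0,0,0],
  "grip": 0,
  "grip_force": 25
}}

```text
time: 4.55
ee_pos: [0.4863, 0.389, 0.2459]
ee_rot: [-180.0, -0.0, 12.5]
contact_force: [0.1, 0.1, 0.8]
finger_gap: 0.188
grip_force: 25.0
```

{"api": "drive_tool", "payload": {
  "deltas": [0,0,-0.05,0,0,0,-0.12,0,0,0,-0.2,0,0,0,-0.3,0,0,0,-0.4,0,0,0,-0.44,0,0,0,-0.44,0]
}}

```text
time: 5.25
ee_pos: [0.4866, 0.3891, 0.3578]
ee_rot: [-179.9, -0.2, 12.5]
contact_force: [0.1, 0.2, -0.7]
finger_gap: 0.187
grip_force: 25.0
```

```bash
python3 - <<'E'
from h import *
from scipy.spatial.transform import Rotation as R
s=sense();im,d=read_camera('wrist');cv2.imwrite('pics/w2.png',im);C=cloud('wrist',d)
m=cv2.inRange(cv2.cvtColor(im,cv2.COLOR_BGR2HSV),(22,120,80),(35,255,255));m[:150]=0
v,u=np.nonzero(m);print(len(u),u.mean(),v.mean(),u.min(),v.min(),u.max(),v.max())
p=C[m>0];M=R.from_euler('xyz',s['ee_rot'],degrees=True).as_matrix();q=(p-s['ee_pos'])@M
print(np.nanpercentile(q,[1,50,99],axis=0).round(4))
go(.551,.040,.346,12.5)
E
```

```text
1307 258.0550879877582 249.08110175975517 242 225 274 272
[[-0.1279 -0.0099  0.1558]
 [ 0.0054 -0.0014  0.1578]
 [ 0.0102  0.0073  0.3596]]
from [0.4863 0.3889 0.3561] [-1.7998e+02 -5.0000e-02  1.2450e+01] deltas [-0.0481  1.4184  0.0401] turn -0.0008 F [-0.6 -0.4 -2.3]
```

View pics/w2.png

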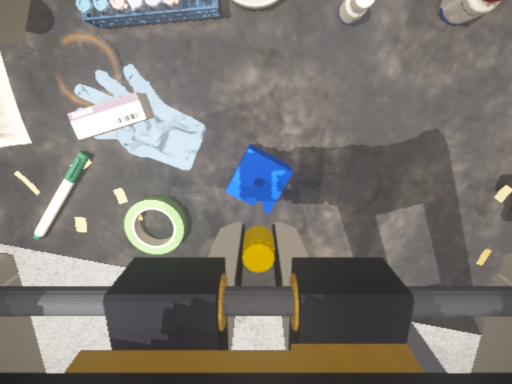

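{"api": "drive_tool", "payload": {
  "deltas": [-0.03,0.17,-0.08,0,-0.07,0.35,-0.08,0,-0.11,0.53,-0.08,0,-0.15,0.71,-0.08,0,-0.19,0.9,-0.08,0,-0.19,0.9,-0.08,0]
}}

```text
time: 5.9
ee_pos: [0.4883, 0.1541, 0.3741]
ee_rot: [179.9, 0.2, 12.1]
contact_force: [-0.5, -0.1, -0.5]
finger_gap: 0.185
grip_force: 25.0
```

{"api": "drive_tool", "payload": {
  "deltas": [-0.03,0.17,0,0,-0.06,0.35,0,0,-0.1,0.52,0,0,-0.1,0.52,0,0,-0.1,0.52,0,0,-0.1,0.52,0,0]
}}

```text
time: 6.5
ee_pos: [0.4919, 0.0277, 0.375]
ee_rot: [-179.9, 0.1, 12.5]
contact_force: [-0.2, -0.6, -1.9]
finger_gap: 0.191
grip_force: 25.0
```

```bash
python3 - <<'E'
from h import *
from scipy.spatial.transform import Rotation as R
s=sense();im,d=read_camera('wrist');cv2.imwrite('pics/w3.png',im);print(s['ee_pos'],s['ee_rot'],s['time']);go(.551,.040,.346,12.5)
E
```

```text
[0.49193932 0.02765447 0.37496299] [-1.79924819e+02  7.62186197e-02  1.24851711e+01] 6.5
from [0.492  0.0279 0.3751] [-1.7994e+02  6.0000e-02  1.2540e+01] deltas [0.2411 0.0042 0.1163] turn 0.0006 F [ 0.   0.7 -1.5]
```

View pics/w3.png

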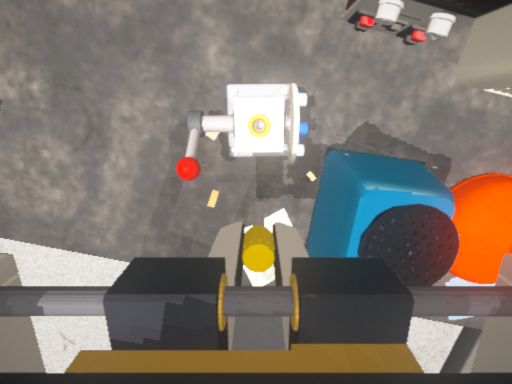

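```bash
cat >> h.py <<'E'
def wbush(im,zb=.081):
    from scipy.spatial.transform import Rotation as R
    s=sense();b=blob(im,(15,120,100),(35,255,255),(200,60,320,205))
    i=camera_info('wrist');T=np.array(i['T_tool_cam']);r=T[:3,:3]@np.linalg.inv(np.array(i['mtx']))@[b[0],b[1],1];o=T[:3,3]
    M=R.from_euler('xyz',s['ee_rot'],degrees=True).as_matrix();ro=M@r;oo=M@o+s['ee_pos'];k=(zb-oo[2])/ro[2]
    print('bush px',b,'tool',(o+r*k).round(4),'world',(oo+ro*k).round(4))
E
python3 - <<'E'
from h import *
im,d=read_camera('wrist');C=cloud('wrist',d)
wbush(im)
b=np.array(C[130:250,320:460].reshape(-1,3));print('blue',np.nanpercentile(b,[1,50,99],axis=0).round(3))
T=np.load('top.npy').reshape(-1,3);T=T[(T[:,2]>.12)&(T[:,0]>.3)&(T[:,0]<.75)&(abs(T[:,1])<.3)]
print(len(T),np.nanmin(T,0),np.nanmax(T,0)) if len(T) else 0
# pin head top face in tool
from scipy.spatial.transform import Rotation as R
s=sense();m=cv2.inRange(cv2.cvtColor(im,cv2.COLOR_BGR2HSV),(22,120,80),(35,255,255))>0;m[:205]=0
q=(C[m]-s['ee_pos'])@R.from_euler('xyz',s['ee_rot'],degrees=True).as_matrix()
q=q[(q[:,2]<.165)];print(len(q),np.percentile(q,[1,50,99],axis=0).round(4));f=q[q[:,2]<.1575];print(f[:,1].min(),f[:,1].max(),f[:,0].max())
E
```

```text
bush px (np.float64(256.1194029850746), np.float64(129.83582089552237), 67, (np.int64(250), np.int64(119), np.int64(266), np.int64(135))) tool [ 0.0573 -0.0035  0.2943] world [0.5469 0.0441 0.081 ]
blue [[ 0.447 -0.218 -0.002]
 [ 0.521 -0.094  0.079]
 [ 0.584 -0.044  0.131]]
11699 [ 0.43310403 -0.2999234   0.12000963] [0.74998909 0.07931966 0.35965876]
987 [[-0.0056 -0.01    0.154 ]
 [ 0.0044 -0.0016  0.1556]
 [ 0.011   0.007   0.1644]]
-0.01010487444641719 0.006950658882617197 0.01123945022921163
```

```bash
python3 - <<'E'
from h import *
im=cv2.imread('pics/w3.png');h=cv2.cvtColor(im,cv2.COLOR_BGR2HSV)
c=h[105:147,235:287];m=(c[...,1]>90)&(c[...,0]>10)&(c[...,0]<40)
v,u=np.nonzero(m);print(len(u),(u.min()+u.max())/2+235,(v.min()+v.max())/2+105,u.mean()+235,v.mean()+105,u.max()-u.min(),v.max()-v.min())
from scipy.spatial.transform import Rotation as R
i=camera_info('wrist');T=np.array(i['T_tool_cam']);K=np.array(i['mtx'])
for uv in [((u.min()+u.max())/2+235,(v.min()+v.max())/2+105)]:
    r=T[:3,:3]@np.linalg.inv(K)@[*uv,1];o=T[:3,3];M=R.from_euler('xyz',[-179.925,.076,12.485],degrees=True).as_matrix();p=np.array([.49194,.02765,.37496])
    k=(.081-(M@o+p)[2])/(M@r)[2];print('tool',o+r*k,'world',M@(o+r*k)+p)
t=np.load('top.npy').reshape(-1,3)
for lo,hi in [(.12,.15),(.15,.2),(.2,.3),(.3,.4)]:
    q=t[(t[:,2]>lo)&(t[:,2]<hi)&(t[:,0]>.35)&(t[:,0]<.68)&(t[:,1]>-.2)&(t[:,1]<.25)];print(lo,len(q),q.min(0) if len(q) else '',q.max(0) if len(q) else '')
E
```

```text
280 258.5 125.0 258.9107142857143 125.19642857142857 21 22
tool [ 0.06182712 -0.0012238   0.2938801 ] world [0.55157669 0.04250221 0.081     ]
0.12 1643 [ 0.43310403 -0.19952351  0.12002247] [ 0.67993272 -0.02180541  0.14997533]
0.15 566 [ 0.6459021  -0.19989254  0.15002952] [ 0.67998165 -0.02136139  0.19999008]
0.2 318 [ 0.66950094 -0.19982377  0.20003538] [ 0.67989438 -0.02126579  0.21934143]
0.3 0
```

{"api": "drive_tool", "payload": {
  "deltas": [0.1,0.001,0,0,0.2,0.001,0,0,0.24,0.001,0.04,0,0.24,0.001,0.1,0,0.24,0.001,0.16,0,0.24,0.001,0.18,0,0.24,0.001,0.18,0]
}}

```text
time: 7.3
ee_pos: [0.55, 0.0399, 0.3294]
ee_rot: [-179.9, 0.2, 12.5]
contact_force: [0.5, -1.3, -1.2]
finger_gap: 0.186
grip_force: 25.0
```

{"api": "drive_tool", "payload": {
  "deltas": [0,0,0.01,0,0,0,0.02,0,0,0,0.03,0,0,0,0.04,0,0,0,0.05,0,0,0,0.05,0]
}}

```text
time: 7.9
ee_pos: [0.5506, 0.0393, 0.3179]
ee_rot: [-180.0, 0.0, 12.4]
contact_force: [-0.4, -0.0, -1.0]
finger_gap: 0.186
grip_force: 25.0
```

{"api": "drive_tool", "payload": {
  "deltas": [0,0,0.008,0,0,0,0.016,0,0,0,0.024,0,0,0,0.024,0]
}}

```text
time: 8.3
ee_pos: [0.5505, 0.0394, 0.3118]
ee_rot: [-180.0, 0.1, 12.5]
contact_force: [-1.2, 1.1, -1.8]
finger_gap: 0.186
grip_force: 25.0
```

{"api": "drive_tool", "payload": {
  "deltas": [0,0,0.01,0,0,0,0.02,0,0,0,0.03,0,0,0,0.032,0,0,0,0.032,0]
}}

```text
time: 8.8
ee_pos: [0.5506, 0.0394, 0.3039]
ee_rot: [-180.0, 0.0, 12.5]
contact_force: [-1.7, 2.6, -2.4]
finger_gap: 0.185
grip_force: 25.0
```

{"api": "drive_tool", "payload": {
  "deltas": [0,0,0.008,0,0,0,0.008,0]
}}

```text
time: 9.0
ee_pos: [0.5506, 0.0394, 0.302]
ee_rot: [-180.0, 0.0, 12.5]
contact_force: [-1.1, 2.3, -2.7]
finger_gap: 0.187
grip_force: 25.0
```

{"api": "drive_tool", "payload": {
  "deltas": [0,0,0,0,0,0,0,0,0,0,0,0,0,0,0,0],
  "grip": 40
}}

```text
time: 9.4
ee_pos: [0.551, 0.0391, 0.3026]
ee_rot: [180.0, -0.0, 12.4]
contact_force: [0.1, -0.1, -0.3]
finger_gap: 0.397
grip_force: 0.0
```

{"api": "drive_tool", "payload": {
  "deltas": [0,0,-0.08,0,0,0,-0.2,0,-0.1,0,-0.28,0,-0.28,0,-0.28,0,-0.28,0,-0.28,0,-0.28,0,-0.28,0]
}}

```text
time: 10.0
ee_pos: [0.4818, 0.0241, 0.3727]
ee_rot: [180.0, -0.1, 12.4]
contact_force: [-0.1, -0.2, 0.2]
finger_gap: 0.403
grip_force: 0.0
```

```bash
cat > look.py <<'E'
from h import *
import sys
from scipy.spatial.transform import Rotation as R
s=sense();im,d=read_camera('wrist');C=cloud('wrist',d);h=cv2.cvtColor(im,cv2.COLOR_BGR2HSV)
print(s['ee_pos'].round(4),s['ee_rot'].round(1),s['time'],np.round(s['contact_force'],1))
def rep(n,lo,hi,zr):
    m=cv2.inRange(h,lo,hi)>0;p=C[m];p=p[(p[:,2]>zr[0])&(p[:,2]<zr[1])&(p[:,0]>.4)&(p[:,0]<.65)&(abs(p[:,1]-.06)<.09)]
    if len(p)<5: print(n,'few');return
    t=p[p[:,2]>np.percentile(p[:,2],95)-.004]
    print(n,len(p),'zmax',np.percentile(p[:,2],95).round(4),'top centre',((t.min(0)+t.max(0))/2).round(4),'mid',np.median(p,0).round(4))
rep('pin',(22,120,80),(35,255,255),(.1,.2))
rep('knob',(0,150,80),(8,255,255),(.07,.13))
if len(sys.argv)>1: cv2.imwrite('pics/'+sys.argv[1],im)
E
python3 look.py w4.png
```

```text
[0.4818 0.0241 0.3727] [ 1.80e+02 -1.00e-01  1.24e+01] 10.0 [-0.1 -0.2  0.2]
pin 483 zmax 0.1457 top centre [0.5551 0.0438 0.1441] mid [0.5552 0.044  0.1445]
knob 441 zmax 0.1064 top centre [0.5016 0.0972 0.1049] mid [0.5032 0.0964 0.1034]
```

View pics/w4.png

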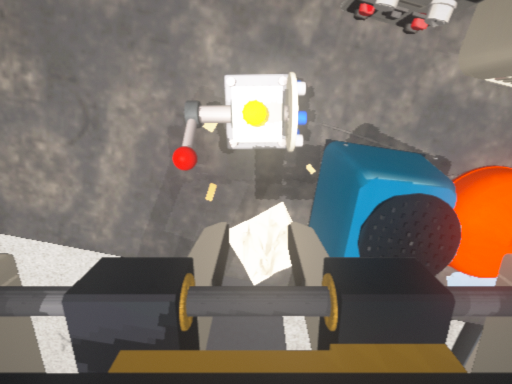

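```bash
python3 -c "
from h import *
go(.4675,.0886,.278,12.5)"
```

```text
from [0.4827 0.0241 0.3728] [ 1.7996e+02 -1.0000e-01  1.2430e+01] deltas [-0.0045 -0.2655  0.3789] turn -0.0012 F [-0.4 -0.5  0.1]
```

{"api": "drive_tool", "payload": {
  "deltas": [-0.004,-0.1,0,0,-0.004,-0.2,0.06,0,-0.004,-0.265,0.15,0,-0.004,-0.265,0.25,0,-0.004,-0.265,0.33,0,-0.004,-0.265,0.379,0,-0.004,-0.265,0.379,0,-0.004,-0.265,0.379,0],
  "grip": 0,
  "grip_force": 10
}}

```text
time: 10.85
ee_pos: [0.4681, 0.0888, 0.2775]
ee_rot: [-180.0, -0.0, 12.5]
contact_force: [-0.2, -0.5, 0.4]
finger_gap: 0.006
grip_force: 0.0
```

```bash
python3 look.py w5.png
```

```text
[0.4681 0.0888 0.2775] [-180.    -0.    12.5] 10.85 [-0.2 -0.5  0.4]
pin 2378 zmax 0.146 top centre [0.5534 0.0444 0.1446] mid [0.5537 0.0472 0.1446]
knob 1048 zmax 0.1069 top centre [0.5005 0.098  0.1057] mid [0.5026 0.0983 0.104 ]
```

View pics/w5.png

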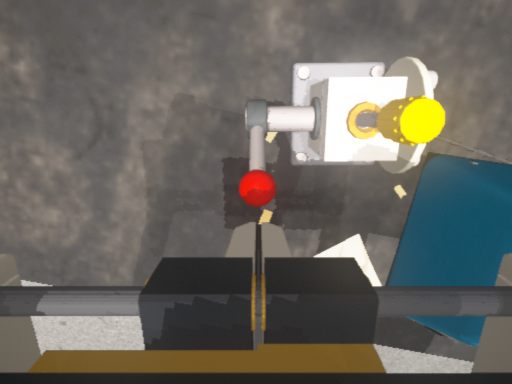

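{"api": "drive_tool", "payload": {
  "deltas": [0.02,0,0,0,0.04,0,0,0,0.06,0,0,0,0.08,0,0,0,0.1,0,0,0,0.12,0,0,0,0.13,0,0,0,0.14,0,0,0]
}}

```text
time: 11.7
ee_pos: [0.5015, 0.0963, 0.2776]
ee_rot: [-180.0, 0.0, 12.5]
contact_force: [-2.8, -1.6, 1.8]
finger_gap: 0.006
grip_force: 1.4
```

```bash
python3 look.py
```

```text
[0.5015 0.0963 0.2776] [-180.     0.    12.5] 11.7 [-2.8 -1.6  1.8]
pin 2272 zmax 0.1453 top centre [0.5461 0.0412 0.1438] mid [0.548  0.0453 0.1429]
knob 1109 zmax 0.1166 top centre [0.5215 0.1028 0.1153] mid [0.5241 0.1034 0.1136]
```

{"api": "drive_tool", "payload": {
  "deltas": [0.004,0,0,0,0.008,0,0,0,0.012,0,0,0,0.016,0,0,0,0.02,0,0,0,0.024,0,0,0,0.024,0,0,0]
}}

```text
time: 12.45
ee_pos: [0.5074, 0.0975, 0.2775]
ee_rot: [180.0, -0.0, 12.4]
contact_force: [-1.6, -0.0, 1.6]
finger_gap: 0.007
grip_force: 0.8
```

{"api": "drive_tool", "payload": {
  "deltas": [0.004,0,0,0,0.008,0,0,0,0.012,0,0,0,0.016,0,0,0,0.016,0,0,0]
}}

```text
time: 12.95
ee_pos: [0.5113, 0.0984, 0.2775]
ee_rot: [180.0, -0.0, 12.5]
contact_force: [-1.4, -1.0, 1.6]
finger_gap: 0.006
grip_force: 0.7
```

```bash
python3 look.py
```

```text
[0.5113 0.0984 0.2775] [180.   -0.   12.5] 12.95 [-1.4 -1.   1.6]
pin 2216 zmax 0.1451 top centre [0.5452 0.0412 0.1437] mid [0.5479 0.045  0.1423]
knob 1139 zmax 0.1183 top centre [0.5313 0.1048 0.1171] mid [0.5337 0.1057 0.1154]
```

{"api": "drive_tool", "payload": {
  "deltas": [0.004,0,0,0,0.008,0,0,0,0.012,0,0,0,0.016,0,0,0,0.016,0,0,0]
}}

```text
time: 13.5
ee_pos: [0.5152, 0.0993, 0.2775]
ee_rot: [180.0, -0.0, 12.4]
contact_force: [-1.4, 0.6, 1.1]
finger_gap: 0.007
grip_force: 0.6
```

```bash
python3 look.py
```

```text
[0.5152 0.0993 0.2775] [180.   -0.   12.4] 13.5 [-1.4  0.6  1.1]
pin 2209 zmax 0.1451 top centre [0.5454 0.0414 0.1436] mid [0.5481 0.0449 0.142 ]
knob 1152 zmax 0.1185 top centre [0.5351 0.1056 0.1174] mid [0.5376 0.1066 0.1155]
```

{"api": "drive_tool", "payload": {
  "deltas": [0.004,0,0,0,0.008,0,0,0,0.012,0,0,0,0.016,0,0,0,0.016,0,0,0]
}}

```text
time: 14.05
ee_pos: [0.5191, 0.1001, 0.2775]
ee_rot: [180.0, -0.0, 12.4]
contact_force: [-0.9, 0.1, 1.5]
finger_gap: 0.002
grip_force: 0.6
```

```bash
python3 look.py
```

```text
[0.5191 0.1001 0.2775] [180.   -0.   12.4] 14.05 [-0.9  0.1  1.5]
pin 2189 zmax 0.1449 top centre [0.5455 0.0414 0.1437] mid [0.5482 0.0449 0.1415]
knob 1150 zmax 0.1185 top centre [0.5392 0.1068 0.1171] mid [0.5414 0.1075 0.1156]
```

{"api": "drive_tool", "payload": {
  "deltas": [0.004,0,0,0,0.008,0,0,0,0.012,0,0,0,0.016,0,0,0,0.016,0,0,0]
}}

```text
time: 14.6
ee_pos: [0.523, 0.101, 0.2775]
ee_rot: [-180.0, -0.0, 12.5]
contact_force: [-0.5, -0.1, 1.1]
finger_gap: 0.004
grip_force: 0.5
```

```bash
python3 look.py
```

```text
[0.523  0.101  0.2775] [-180.    -0.    12.5] 14.6 [-0.5 -0.1  1.1]
pin 2170 zmax 0.1447 top centre [0.5452 0.0411 0.1435] mid [0.5484 0.0449 0.1411]
knob 1136 zmax 0.1183 top centre [0.5428 0.1076 0.1169] mid [0.5454 0.1084 0.1153]
```

{"api": "drive_tool", "payload": {
  "deltas": [0.004,0,0,0,0.008,0,0,0,0.012,0,0,0,0.016,0,0,0,0.016,0,0,0]
}}

```text
time: 15.15
ee_pos: [0.5269, 0.1019, 0.2775]
ee_rot: [-180.0, -0.0, 12.5]
contact_force: [-2.0, -0.1, 0.1]
finger_gap: 0.003
grip_force: 0.5
```

```bash
python3 look.py
```

```text
[0.5269 0.1019 0.2775] [-180.    -0.    12.5] 15.15 [-2.  -0.1  0.1]
pin 2026 zmax 0.1446 top centre [0.552  0.0538 0.1644] mid [0.5492 0.0455 0.14  ]
knob 1135 zmax 0.1177 top centre [0.5465 0.1083 0.1164] mid [0.5492 0.1093 0.1148]
```

{"api": "drive_tool", "payload": {
  "deltas": [0.004,0,0,0,0.008,0,0,0,0.012,0,0,0,0.016,0,0,0,0.016,0,0,0]
}}

```text
time: 15.7
ee_pos: [0.5307, 0.1027, 0.2774]
ee_rot: [-180.0, -0.0, 12.4]
contact_force: [-0.3, -0.5, 0.2]
finger_gap: 0.006
grip_force: 0.5
```

```bash
python3 look.py
```

```text
[0.5307 0.1027 0.2774] [-180.    -0.    12.4] 15.7 [-0.3 -0.5  0.2]
pin 1778 zmax 0.1444 top centre [0.5553 0.0554 0.1644] mid [0.5504 0.046  0.1377]
knob 1121 zmax 0.1169 top centre [0.5502 0.1095 0.1155] mid [0.5531 0.1102 0.1141]
```

{"api": "drive_tool", "payload": {
  "deltas": [0.004,0,0,0,0.008,0,0,0,0.012,0,0,0,0.016,0,0,0,0.016,0,0,0]
}}

```text
time: 16.25
ee_pos: [0.5346, 0.1036, 0.2774]
ee_rot: [-180.0, 0.0, 12.5]
contact_force: [-0.3, 1.1, -0.3]
finger_gap: 0.005
grip_force: 0.6
```

```bash
python3 look.py w6.png
```

```text
[0.5346 0.1036 0.2774] [-180.     0.    12.5] 16.25 [-0.3  1.1 -0.3]
pin 1807 zmax 0.1377 top centre [0.5571 0.0555 0.1606] mid [0.5528 0.046  0.1341]
knob 1107 zmax 0.1159 top centre [0.5543 0.1102 0.1146] mid [0.5569 0.1112 0.1129]
```

View pics/w6.png

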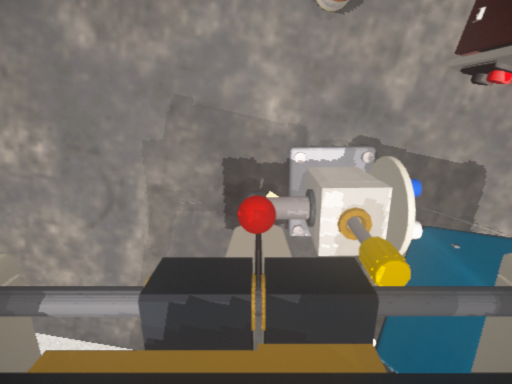

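The pin has dropped: its head top went from 0.1446 to 0.1377, and the force on the knob is still low. I'll back off and move above the pin.

{"api": "drive_tool", "payload": {
  "deltas": [-0.05,0,0,0,-0.1,0,0,0,-0.1,0,-0.1,0,-0.1,0,-0.2,0,-0.1,0,-0.32,0,-0.1,0,-0.36,0,-0.1,0,-0.36,0]
}}

```text
time: 17.0
ee_pos: [0.5107, 0.0981, 0.3691]
ee_rot: [179.9, -0.3, 12.5]
contact_force: [0.5, 0.1, -0.3]
finger_gap: 0.008
grip_force: 0.0
```

```bash
python3 look.py; python3 -c "
from h import *
go(.552,.0398,.34,12.5)"
```

```text
[0.5107 0.0981 0.3691] [179.9  -0.3  12.5] 17.0 [ 0.5  0.1 -0.3]
pin 580 zmax 0.1362 top centre [0.5484 0.0418 0.1346] mid [0.5494 0.0446 0.1347]
knob 482 zmax 0.1142 top centre [0.5527 0.1102 0.113 ] mid [0.554  0.1109 0.1115]
from [0.5102 0.0981 0.3675] [ 1.7998e+02 -8.0000e-02  1.2450e+01] deltas [0.1128 0.2639 0.1104] turn -0.0008 F [ 0.5 -0.2 -1.4]
```

{"api": "drive_tool", "payload": {
  "deltas": [0.04,0.1,0,0,0.08,0.2,0,0,0.113,0.264,0,0,0.113,0.264,0.05,0,0.113,0.264,0.11,0,0.113,0.264,0.14,0,0.113,0.264,0.14,0]
}}

```text
time: 17.75
ee_pos: [0.5508, 0.0405, 0.3302]
ee_rot: [-179.9, 0.2, 12.5]
contact_force: [-0.7, 0.3, 0.6]
finger_gap: 0.003
grip_force: 0.0
```

{"api": "drive_tool", "payload": {
  "deltas": [0,0,0.008,0,0,0,0.016,0,0,0,0.024,0,0,0,0.032,0,0,0,0.04,0,0,0,0.044,0]
}}

```text
time: 18.35
ee_pos: [0.5523, 0.0397, 0.3222]
ee_rot: [180.0, -0.1, 12.4]
contact_force: [0.4, 0.6, 4.1]
finger_gap: 0.005
grip_force: 2.4
```

Contact at about the expected height, 4 N. Pushing in small steps.

{"api": "drive_tool", "payload": {
  "deltas": [0,0,0.006,0,0,0,0.012,0,0,0,0.018,0,0,0,0.024,0,0,0,0.028,0]
}}

```text
time: 18.85
ee_pos: [0.5522, 0.0397, 0.3152]
ee_rot: [180.0, -0.1, 12.4]
contact_force: [-0.1, 0.9, 5.4]
finger_gap: 0.006
grip_force: 2.5
```

{"api": "drive_tool", "payload": {
  "deltas": [0,0,0.006,0,0,0,0.012,0,0,0,0.018,0,0,0,0.02,0]
}}

```text
time: 19.25
ee_pos: [0.5522, 0.0397, 0.3101]
ee_rot: [180.0, -0.1, 12.4]
contact_force: [0.6, 1.0, 4.8]
finger_gap: 0.005
grip_force: 2.5
```

{"api": "drive_tool", "payload": {
  "deltas": [0,0,0.008,0,0,0,0.016,0,0,0,0.024,0,0,0,0.032,0,0,0,0.036,0]
}}

```text
time: 19.75
ee_pos: [0.5521, 0.0397, 0.3009]
ee_rot: [180.0, -0.0, 12.4]
contact_force: [-0.6, -0.6, 4.7]
finger_gap: 0.008
grip_force: 2.6
```

{"api": "drive_tool", "payload": {
  "deltas": [0,0,0.006,0,0,0,0.012,0,0,0,0.018,0,0,0,0.022,0]
}}

```text
time: 20.15
ee_pos: [0.5521, 0.0398, 0.2954]
ee_rot: [180.0, -0.1, 12.4]
contact_force: [-0.7, 0.0, 5.3]
finger_gap: 0.004
grip_force: 2.8
```

{"api": "drive_tool", "payload": {
  "deltas": [0,0,0.003,0,0,0,0.006,0,0,0,0.006,0]
}}

```text
time: 20.45
ee_pos: [0.5521, 0.0398, 0.294]
ee_rot: [180.0, -0.1, 12.4]
contact_force: [0.1, 0.5, 4.8]
finger_gap: -0.001
grip_force: 2.3
```

{"api": "drive_tool", "payload": {
  "deltas": [0,0,0.003,0,0,0,0.004,0,0,0,0.004,0]
}}

```text
time: 20.75
ee_pos: [0.5524, 0.0398, 0.2935]
ee_rot: [180.0, -0.1, 12.4]
contact_force: [0.1, 0.2, 7.8]
finger_gap: 0.004
grip_force: 3.9
```

{"api": "drive_tool", "payload": {
  "deltas": [0,0,0.003,0,0,0,0.004,0,0,0,0.004,0]
}}

```text
time: 21.05
ee_pos: [0.5525, 0.0398, 0.2934]
ee_rot: [179.9, -0.2, 12.5]
contact_force: [-1.6, -0.1, 13.2]
finger_gap: 0.007
grip_force: 6.4
```

{"api": "drive_tool", "payload": {
  "deltas": [0,0,0.004,0,0,0,0.004,0]
}}

```text
time: 21.25
ee_pos: [0.5525, 0.0399, 0.2933]
ee_rot: [179.9, -0.2, 12.5]
contact_force: [-4.3, 0.1, 19.2]
finger_gap: 0.0
grip_force: 9.4
```

{"api": "drive_tool", "payload": {
  "deltas": [0,0,-0.08,0,0,0,-0.2,0,-0.1,0,-0.32,0,-0.28,0,-0.32,0,-0.28,0,-0.32,0,-0.28,0,-0.32,0]
}}

```text
time: 21.85
ee_pos: [0.4827, 0.0247, 0.3704]
ee_rot: [-180.0, 0.0, 12.4]
contact_force: [-0.5, 0.1, 1.0]
finger_gap: 0.007
grip_force: 0.0
```

```bash
sed -i 's/(.1,.2)/(.088,.2)/' look.py; python3 look.py w7.png
```

```text
[0.4827 0.0247 0.3704] [-180.     0.    12.4] 21.85 [-0.5  0.1  1. ]
pin 357 zmax 0.1081 top centre [0.5519 0.0414 0.1066] mid [0.5522 0.0416 0.1069]
knob 578 zmax 0.1163 top centre [0.5548 0.1096 0.1149] mid [0.5556 0.1083 0.1134]
```

View pics/w7.png

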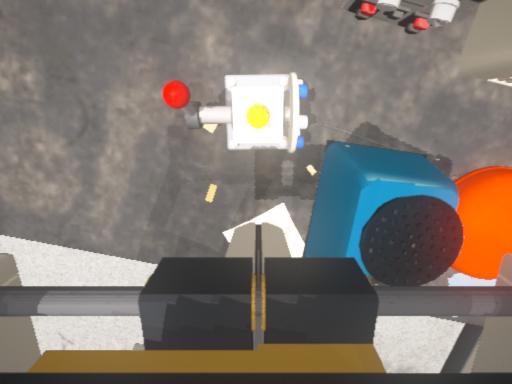

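The pin head is home over the bush at (258,116), its top at about 0.107 m. The gripper is clear.

```bash
python3 -c "
from cell import *
print(sign_off())"
```

```text
the job is handed in; nothing more can be done
None
```

The lock pin is fully home in the rotator's bush: the last camera reading put its head top at about 107 mm, as expected for a seated head. The shaft was turned gently until the pin dropped, the arm went nowhere near the vials or the bottle, and the job was handed in after about 22 s with the gripper clear; `sign_off()` returned no verdict.

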